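Slide the hook gauge out over the edge of the tying board

ROBOT

A 6-joint arm with a two-finger parallel gripper is mounted at the origin on the work surface. World frame = base frame: x ahead of the robot, y to its left, z up, the work surface at z = 0. Lengths are in m, angles in degrees, forces in N, time in s.
With the tool pointing down it reaches from about 0.3 to 0.875 m from the base axis. Payload 6.4 kg.
Tool frame: the origin (TCP) lies where the fingers leave the gripper's body, on its centre line; the fingertips stand 73 mm ahead of it and the grasp point (between the pads) lies 54 mm ahead of it (grip_depth is the distance from the TCP to the grasp point, in m); z points along the fingers, y is the line along which they close (so a half turn about z gives the same grasp; the last joint's range is limited). The gripper opens to 85 mm and grips with 20 to 120 N. Pads are 22 mm wide; open, the fingers measure 114 mm over their backs; the gripper's body (76 mm by 85 mm) begins 54 mm behind the grasp point. The pads swing forward as they close: fully open they stand 13 mm farther back than shut.
Start: joints at [-76.851, 10.359, 92.074, -0, 77.567, -11.82], TCP at [0.243, -0.521, 0.304] pointing down, gripper open.
Joint ranges: [-171.53, 171.53], [-51.25, 118.39], [17.06, 147.69], [-65.23, 245.23], [0, 150.52], [-178.68, 178.68]. Speed limits (degrees/s): [147.25, 147.25, 172.46, 180, 180, 180].

INTERFACE

Orientations are given as [roll, pitch, yaw] about the fixed x, y, z axes, in that order (R = Rz(yaw) Ry(pitch) Rx(roll)).
In Python, from station import sense, grab_frame, get_calibration, hand_in, grip_depth gives the robot as it stands.
- The arm moves only by the tool move_arm, never from a script. Its argument "commands" is a list of rows, each a list of 3 entries, a list of its own where there are three numbers: the shift along the tool's x, y, z normalised to -1 to 1, where 1 is 0.025 m, then the turn about the tool's z normalised to -1 to 1, where 1 is 4 degrees, then the opening, from 0 (shut) to 1 (fully open). A call has 1 to 12 rows; each row shifts and turns the commanded pose from where the row before left it, along the tool's axes as they then stand; what a row does not reach is not made up. A row lasts 1/12 s, in which the tool goes at most 41.7 mm and 7.16 degrees, less where a joint would pass 70% of its speed; a pose out of reach is approached as far as the arm can. A call with a number of a shift or a turn outside -1 to 1 is refused whole. A call with a gripper value outside its range is refused whole. The fingers move at their own pace and stop on an object; the grip force is fixed at half the most. Time passes only in rows, so rows that do not move let the fingers close. It gives the time, the measured TCP pose, the force, the opening and the grip force at its end, in the units of the state.
- sense(): the state, without advancing time (a new reading comes with each control period).
- grab_frame(name): name is "side" or "top" or "wrist"; returns the picture (400x640x3 uint8, red, green, blue); there is no depth.
- get_calibration(name): a dict with "fx", "fy", "cx", "cy" (pixels), "origin" and "orientation" of the camera in the world. Camera axes: x right, y up, looking along -z (the intrinsics and any distortion apply to the point x, -y, -z); pixel columns grow to the right and rows downward; lengths in m; the calibration is good to about 2 mm. A picture is of the moment at which its call begins: read the wrist's pose just before it. get_calibration takes no time and is no camera call; for the wrist camera it gives the pose at the moment of the call.
- hand_in(): hands the job in; it is judged then, once.
The state is a dict: "time": time; "joint_pos": joint angles; "joint_velocities": joint speeds; "joint_torque": joint torques, N m; "tcp_pos": TCP position; "ee_rot": TCP orientation; "force": force on the tool from outside, world axes, zero at the start; "torque": the same for the moment, N m; "width": opening from 0.0 (shut) to 1.0 (fully open); "finger_force": force on a finger pad.
Only numpy, scipy, OpenCV 4.12 (cv2) and the standard library are available. Lean on these libraries where they do the work, as an engineer would, in place of code of your own. Each camera call takes 0.05 s, during which the arm holds its last target. There are 200 camera calls.

TASK

On the fly-tying board lies a flat aluminium hook gauge with notches in one end and a dark line scribed across it. Push it along the board with the fingertips, never picking it up, until its notched end sticks out squarely over the board edge that the notches point towards and the scribed line lies right above that edge (35 mm of the gauge overhanging), so that hooks can be hung in the notches. Leave the gauge lying there at rest, and leave the spools and everything else where they are.

Things in the scene. Friction and masses are not known exactly. Their poses are not given: they have to be found in the camera images.
- board: fixed plain wooden tying board lying on the table, 360 long (its x) x 300 wide (its y) x 30 mm thick. Origin at the centre of its underside, z up; its flat top is 30 mm above the table. The edge to overhang is the straight 300 mm edge at its -x end, 180 mm from the origin, which faces roughly to the robot's right (-y of the world, within about 0.3 rad). A dark wood strip is inlaid near the opposite end.
- board_edge (a point): middle of the board's edge that the gauge must overhang, on the top face (30 mm above the table); axes as the board's: -x points out over the edge, y runs along the edge
- gauge: loose flat aluminium hook gauge, rectangular plate 130 long (its x) x 70 wide (its y) x 6 mm thick, about 0.15 kg, lying flat on the board with its notched end (-x) roughly towards the edge (turned up to 0.35 rad from square). Five dark notches of growing width at the -x end, a row of small holes near the +x end. Origin at the centre of its underside. All four sides are straight and plain; it slides on the board by friction.
- gauge_line (a point): middle of the dark line scribed across the gauge's top face, 35 mm from the notched end (30 mm from the gauge's origin towards -x)
- gauge_tip (a point): middle of the gauge's notched end, top face (65 mm from its origin towards -x)
- spool_a: bystander: wooden thread spool standing on the board near one of its long sides, 28 mm diameter, 34 mm tall; origin under its centre
- spool_b: bystander: wooden thread spool like the other, standing on the board near one of its long sides; origin under its centre
- weight: bystander: round aluminium disc lying on the board near one of its long sides, 44 mm diameter, 7 mm thick; origin under its centre
- cement: bystander: small amber glass jar with black cap on the table left of the board, 40 mm diameter, 60 mm tall; origin under its centre
- tin: bystander: round steel tin on the table left of the board, 60 mm diameter, 22 mm tall; origin under its centre
- hookbox: bystander: small white plastic box on the table to the robot's right, 75 x 50 x 18 mm; origin under its centre
There are look-alikes about, which are no part of the job. Of the things like the gauge, leave any that is green; of the rest the larger one is meant.

How it is judged (in metres and radians):
At the end, for the whole second after the job is handed in: The gauge lies flat and at rest on the board, notched end outwards, its scribed line within 6 mm of the board's edge (overhang 35 +/- 6 mm), square to the edge within 0.12 rad (7 degrees), its whole width on the board, and every bystander is within 15 mm of where it stood (x of gauge_line in the frame of board_edge between -0.006 and 0.006 m and x of gauge_tip in the frame of board_edge below -0.027 m and angle between the x axis of gauge and the x axis of board, either way round below 0.12 rad and y of gauge in the frame of board between -0.115 and 0.115 m and z of gauge in the frame of board between 0.027 and 0.033 m and angle between gauge's own z axis and vertical below 0.03 rad and linear speed of gauge below 0.01 m/s and distance of each of spool_a, spool_b, weight, cement, tin, hookbox from where it was at the start of the episode below 0.015 m); the robot touches nothing.
It fails at once if the gauge is lifted off the board or tipped (z of gauge in the frame of board above 0.04 m or angle between gauge's own z axis and vertical above 0.12 rad).
It fails at once if the gauge falls off the board (z of gauge in the frame of board below 0.015 m).
It fails at once if a bystander is moved by more than 20 mm or lifted (distance of any of spool_a, spool_b, weight, cement, tin, hookbox from where it was at the start of the episode above 0.02 m).
It also fails if it takes over 48 s, if anything falls off the work surface, if the arm or the gripper's body presses on something with over 40 N, if the wrist force passes 120 N, or if a joint passes its speed limit or range.

## Working session

There is one attempt and no reset: what is moved stays moved. The work goes in short steps, Python scripts to look and compute and a tool call to move; the robot and the scene stay as the last step left them, time stands still between calls to the robot, and variables do not carry over. Pictures are saved under pics/ and viewed, at most 10 in all, crops included, and the job is handed in when it is done.

Besides the shell and the picture viewer there is one more tool, called after "Emit:" by a JSON object that holds its "name" and its "arguments", one argument or row to a line. move_arm: Moves the arm, as the interface text tells. Its arguments: {"type":"object","properties":{"commands":{"type":"array"}},"required":["commands"]}

```bash
mkdir -p pics; python3 - <<'E'
from station import *
import cv2,numpy as np
for n in("top","side"):
    f=grab_frame(n);cv2.imwrite(f"pics/{n}0.png",f[:,:,::-1]);print(n,get_calibration(n))
print(sense(), grip_depth if not callable(grip_depth) else grip_depth())
E
```

```text
top {'fx': 483.9642545678953, 'fy': 483.9642545678953, 'cx': 320.0293411981568, 'cy': 188.88811148770057, 'origin': array([0.42984597, 0.06912285, 1.38689343]), 'orientation': array([  4.9214581 ,   0.8591787 , -89.49263188])}
side {'fx': 404.5279845348372, 'fy': 404.5279845348372, 'cx': 326.41893580231505, 'cy': 201.73829085832202, 'origin': array([0.32254829, 0.71567027, 0.85875576]), 'orientation': array([  39.86261777,   -0.7357398 , -161.25078699])}
{'time': 0.1, 'joint_pos': array([-7.68508169e+01,  1.03976003e+01,  9.21262627e+01, -1.23837590e-04,
        7.75661035e+01, -1.18183566e+01]), 'joint_velocities': array([-0.00620194, -0.0838808 , -0.10498825, -0.13706536, -0.08670704,
       -0.00027623]), 'joint_torque': array([ 3.08738536e-04, -4.45875478e+01, -3.52240241e+01, -3.51067802e-04,
        4.08230422e-03, -2.87581543e-05]), 'tcp_pos': array([ 0.24265344, -0.52087237,  0.30307166]), 'ee_rot': array([-1.79911916e+02, -1.83076951e-02,  2.49675524e+01]), 'force': array([ 0.21304704,  0.35224018, -0.27842457]), 'torque': array([ 0.01713722, -0.02119644, -0.00041025]), 'finger_force': 0.0, 'width': 1.0007351383820484} 0.0539
```

View pics/top0.png

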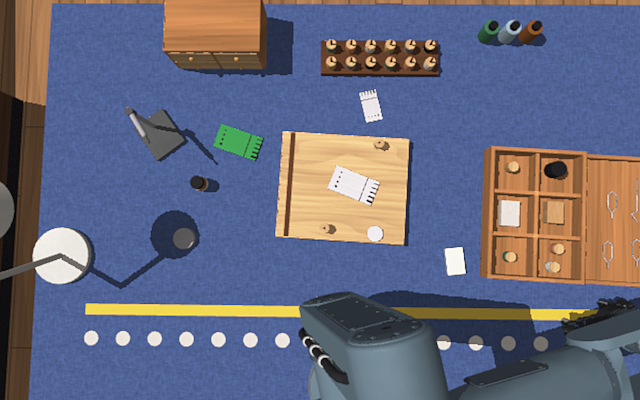

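View pics/side0.png

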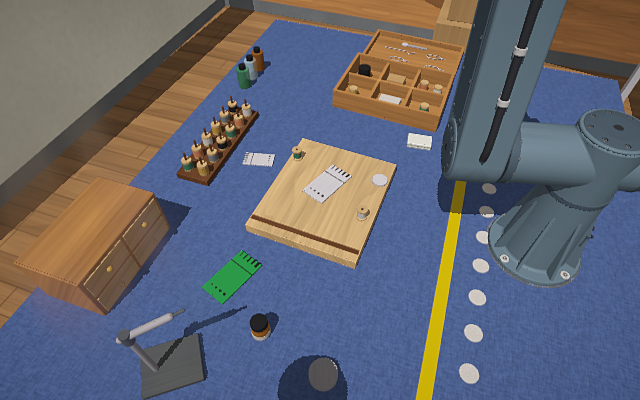

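Top view: gauge at about (354,184) with its notched end at the right. The board edge to overhang is at column ~408, the spools are at (381,145) and (328,229), and the weight is at (375,233). Side view agrees.

```bash
cat > h.py <<'E'
import numpy as np,cv2
from scipy.spatial.transform import Rotation as R
from station import *
def cast(cal,uv,z):
    uv=np.atleast_2d(uv).astype(float)
    d=np.c_[(uv[:,0]-cal['cx'])/cal['fx'],-(uv[:,1]-cal['cy'])/cal['fy'],-np.ones(len(uv))]
    d=R.from_euler('xyz',cal['orientation'],degrees=True).apply(d);o=np.array(cal['origin'])
    return o+d*((z-o[2])/d[:,2])[:,None]
def rect(pts):  # world xy -> centre, sizes, long angle
    (c,s,a)=cv2.minAreaRect((pts[:,:2]*1000).astype(np.float32)); 
    if s[0]<s[1]: s=s[::-1];a+=90
    return np.round(c,1),np.round(s,1),round((a+90)%180-90,2)
def big(m,box):
    mm=np.zeros_like(m);x0,y0,x1,y1=box;mm[y0:y1,x0:x1]=m[y0:y1,x0:x1]
    cs=cv2.findContours(mm,cv2.RETR_EXTERNAL,cv2.CHAIN_APPROX_NONE)[0]
    return sorted(cs,key=cv2.contourArea)[-1][:,0]
def measure(n,bbox,gbox):
    cal=get_calibration(n);f=grab_frame(n);hsv=cv2.cvtColor(f,cv2.COLOR_RGB2HSV)
    wood=((hsv[...,0]<30)|(hsv[...,1]<60)).astype(np.uint8)*255
    white=((hsv[...,1]<50)&(hsv[...,2]>150)).astype(np.uint8)*255
    k=np.ones((3,3),np.uint8)
    b=big(wood,bbox);g=big(cv2.morphologyEx(white,cv2.MORPH_CLOSE,k),gbox)
    return f,cast(cal,b,.03),cast(cal,g,.036),b,g
E
python3 - <<'E'
from h import *
f,B,G,b,g=measure("top",(265,120,425,255),(325,160,390,210))
print(rect(B),rect(G))
print(np.round(cast(get_calibration("top"),[[381,145],[328,229]],.064),3),np.round(cast(get_calibration("top"),[375,233],.037),3))
o=f[100:270,250:440][:,:,::-1].copy();cv2.drawContours(o,[(b-[250,100])[:,None],(g-[250,100])[:,None]],-1,(0,0,255),1)
cv2.imwrite("pics/t1.png",cv2.resize(o,None,fx=4,fy=3.5,interpolation=0))
E
```

```text
(array([552.2,  28.1]), array([362.2, 302.1]), 86.75) (array([558.4,  -2.1]), array([130.9,  70.5]), 68.55)
[[ 0.666 -0.077  0.064]
 [ 0.434  0.067  0.064]] [[ 0.424 -0.063  0.037]]
```

View pics/t1.png

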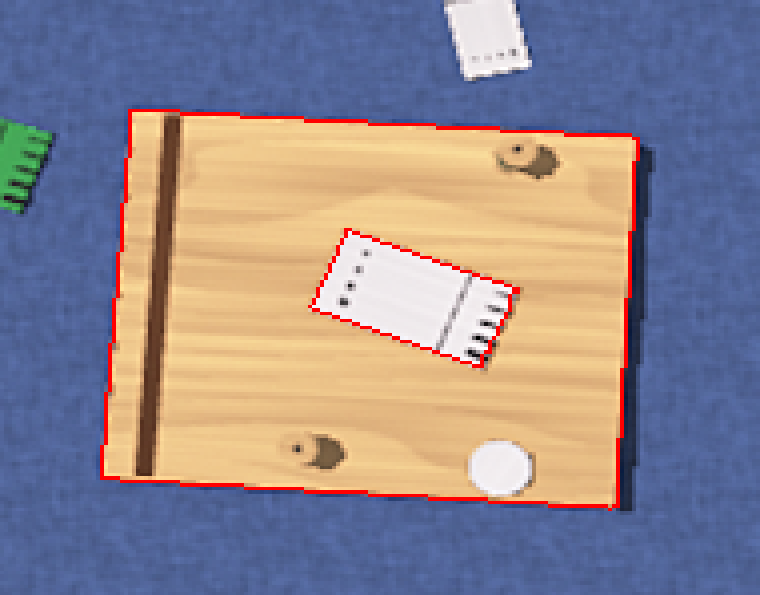

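Emit:
{"name": "move_arm", "arguments": {
  "commands": [
    [[0, 0, 0.3], -0.99, 0.5],
    [[0, 0, 0.3], -0.99, 0.5],
    [[0, 0, 0.3], -0.99, 0.5],
    [[0, 0, 0.3], -0.99, 0.5],
    [[0, 0, 0.3], -0.99, 0.5],
    [[0, 0, 0.3], -0.99, 0.5],
    [[0, 0, 0.3], -0.99, 0.5],
    [[0, 0, 0.3], -0.99, 0.5],
    [[0, 0, 0.3], -0.99, 0.5],
    [[0, 0, 0.3], -0.99, 0.5],
    [[0, 0, 0.3], -0.99, 0.5],
    [[0, 0, 0], 0, 0.5]
  ]
}}

```text
time: 1.15
tcp_pos: [0.2425, -0.5202, 0.2194]
ee_rot: [-179.9, -0.2, 68.7]
force: [0.4, 0.6, 0.0]
width: 0.498
finger_force: 0.0
```

Emit:
{"name": "move_arm", "arguments": {
  "commands": [
    [[0.98, 0.15, 0], 0, 0.5],
    [[0.98, 0.15, 0], 0, 0.5],
    [[0.98, 0.15, 0], 0, 0.5],
    [[0.98, 0.15, 0], 0, 0.5],
    [[0.98, 0.15, 0], 0, 0.5],
    [[0.98, 0.15, 0], 0, 0.5],
    [[0.98, 0.15, 0], 0, 0.5],
    [[0.98, 0.15, 0], 0, 0.5],
    [[0.98, 0.15, 0], 0, 0.5],
    [[0.98, 0.15, 0], 0, 0.5],
    [[0.98, 0.15, 0], 0, 0.5],
    [[0.98, 0.15, 0], 0, 0.5]
  ]
}}

```text
time: 2.15
tcp_pos: [0.3928, -0.2631, 0.2219]
ee_rot: [180.0, 0.0, 68.4]
force: [0.9, -0.8, 0.5]
width: 0.501
finger_force: 0.0
```

Emit:
{"name": "move_arm", "arguments": {
  "commands": [
    [[0.98, 0.15, 0], 0, 0.5],
    [[0.98, 0.15, 0], 0, 0.5],
    [[0.98, 0.15, 0], 0, 0.5],
    [[0.98, 0.15, 0], 0, 0.5],
    [[0.98, 0.15, 0], 0, 0.5],
    [[0.98, 0.15, 0], 0, 0.5],
    [[0.98, 0.15, 0], 0, 0.5],
    [[0.98, 0.15, 0], 0, 0.5],
    [[0.98, 0.15, 0], 0, 0.5],
    [[0.98, 0.15, 0], 0, 0.5],
    [[0.98, 0.15, 0], 0, 0.5],
    [[0.98, 0.15, 0], 0, 0.5]
  ]
}}

```text
time: 3.15
tcp_pos: [0.5423, -0.0058, 0.2218]
ee_rot: [180.0, -0.0, 68.4]
force: [0.8, -0.4, 0.5]
width: 0.501
finger_force: 0.0
```

Emit:
{"name": "move_arm", "arguments": {
  "commands": [
    [[0.98, 0.15, 0], 0, 0.5],
    [[0.98, 0.15, 0], 0, 0.5],
    [[0.98, 0.15, 0], 0, 0.5],
    [[0.98, 0.15, 0], 0, 0.5],
    [[0.3, 0, 0], 0, 0.5],
    [[0, 0, 0], 0, 0.5],
    [[0, 0, 0], 0, 0.5]
  ]
}}

```text
time: 3.73
tcp_pos: [0.5939, 0.0856, 0.2213]
ee_rot: [-180.0, 0.0, 68.5]
force: [0.1, 0.3, 0.4]
width: 0.498
finger_force: 0.0
```

Emit:
{"name": "move_arm", "arguments": {
  "commands": [
    [[0, 0, 0.8], 0, 0.5],
    [[0, 0, 0.8], 0, 0.5],
    [[0, 0, 0.8], 0, 0.5],
    [[0, 0, 0.8], 0, 0.5],
    [[0, 0, 0.8], 0, 0.5],
    [[0, 0, 0.2], 0, 0.5],
    [[0, 0, 0], 0, 0.5],
    [[0, 0, 0], 0, 0.5]
  ]
}}

```text
time: 4.4
tcp_pos: [0.5944, 0.0849, 0.117]
ee_rot: [180.0, 0.0, 68.5]
force: [0.1, -1.1, 1.1]
width: 0.5
finger_force: 0.0
```

Emit:
{"name": "move_arm", "arguments": {
  "commands": [
    [[0, 0, 0.1], 0, 0.5],
    [[0, 0, 0.1], 0, 0.5],
    [[0, 0, 0.1], 0, 0.5],
    [[0, 0, 0], 0, 0.5]
  ]
}}

```text
time: 4.73
tcp_pos: [0.5943, 0.0857, 0.109]
ee_rot: [180.0, -0.0, 68.5]
force: [0.6, -0.1, 0.7]
width: 0.504
finger_force: 0.0
```

```bash
python3 - <<'E'
from h import *
f=grab_frame("side")[120:280,230:430][:,:,::-1]
cv2.imwrite("pics/s1.png",cv2.resize(f,None,fx=3.7,fy=3.7))
print(sense()['tcp_pos'],sense()['force'])
E
```

```text
[0.59428121 0.08575302 0.10902373] [ 0.31817287  1.1210298  -0.1635723 ]
```

View pics/s1.png

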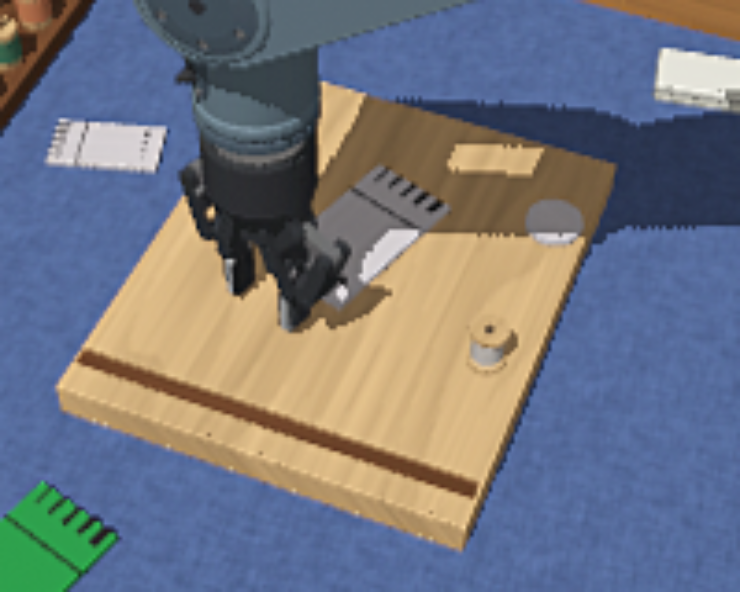

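Side crop: both fingertips, at about (235,290) and (290,328), stand just behind the gauge's hole end and are close to the board. I'll lower until they touch it.

Emit:
{"name": "move_arm", "arguments": {
  "commands": [
    [[0, 0, 0.05], 0, 0.5],
    [[0, 0, 0.05], 0, 0.5],
    [[0, 0, 0], 0, 0.5]
  ]
}}

```text
time: 5.03
tcp_pos: [0.5942, 0.0857, 0.1061]
ee_rot: [-180.0, 0.0, 68.5]
force: [-0.2, -0.0, -0.3]
width: 0.501
finger_force: 0.0
```

Emit:
{"name": "move_arm", "arguments": {
  "commands": [
    [[0, 0, 0.05], 0, 0.5],
    [[0, 0, 0], 0, 0.5]
  ]
}}

```text
time: 5.2
tcp_pos: [0.5942, 0.0857, 0.1049]
ee_rot: [-180.0, 0.0, 68.5]
force: [0.3, 0.4, -0.0]
width: 0.502
finger_force: 0.0
```

Emit:
{"name": "move_arm", "arguments": {
  "commands": [
    [[0, 0, 0.05], 0, 0.5],
    [[0, 0, 0], 0, 0.5]
  ]
}}

```text
time: 5.37
tcp_pos: [0.5942, 0.0857, 0.1037]
ee_rot: [-180.0, 0.0, 68.5]
force: [0.2, 0.1, 0.7]
width: 0.501
finger_force: 0.0
```

Emit:
{"name": "move_arm", "arguments": {
  "commands": [
    [[0, 0, 0.05], 0, 0.5],
    [[0, 0, 0], 0, 0.5]
  ]
}}

```text
time: 5.53
tcp_pos: [0.5942, 0.0857, 0.1024]
ee_rot: [-180.0, 0.0, 68.5]
force: [0.0, 0.1, -0.2]
width: 0.498
finger_force: 0.0
```

Emit:
{"name": "move_arm", "arguments": {
  "commands": [
    [[0, 0, 0.05], 0, 0.5],
    [[0, 0, 0], 0, 0.5]
  ]
}}

```text
time: 5.7
tcp_pos: [0.5942, 0.0857, 0.1012]
ee_rot: [-180.0, 0.0, 68.5]
force: [-0.1, -0.3, 0.6]
width: 0.498
finger_force: 0.0
```

Emit:
{"name": "move_arm", "arguments": {
  "commands": [
    [[0, 0, 0.05], 0, 0.5],
    [[0, 0, 0], 0, 0.5]
  ]
}}

```text
time: 5.87
tcp_pos: [0.5944, 0.0857, 0.1008]
ee_rot: [180.0, 0.0, 68.5]
force: [-2.0, 0.1, 5.3]
width: 0.501
finger_force: 2.9
```

Emit:
{"name": "move_arm", "arguments": {
  "commands": [
    [[0, 0, 0.04], 0, 0.5],
    [[0, 0, 0], 0, 0.5]
  ]
}}

```text
time: 6.03
tcp_pos: [0.5945, 0.0857, 0.1007]
ee_rot: [-180.0, 0.0, 68.5]
force: [-6.1, -1.1, 13.0]
width: 0.501
finger_force: 6.6
```

Emit:
{"name": "move_arm", "arguments": {
  "commands": [
    [[0, 0, -0.16], 0, 0.5],
    [[0, 0, 0], 0, 0.5],
    [[-0.2, 0, 0], 0, 0.5],
    [[-0.2, 0, 0], 0, 0.5],
    [[-0.2, 0, 0], 0, 0.5],
    [[0, 0, 0], 0, 0.5]
  ]
}}

```text
time: 6.53
tcp_pos: [0.5882, 0.0707, 0.1027]
ee_rot: [-179.9, 0.0, 68.5]
force: [0.1, 0.1, -0.3]
width: 0.497
finger_force: 0.0
```

Emit:
{"name": "move_arm", "arguments": {
  "commands": [
    [[-0.2, -0.04, 0], -0.23, 0.5],
    [[-0.2, -0.04, 0], -0.23, 0.5],
    [[-0.2, -0.04, 0], -0.23, 0.5],
    [[-0.2, -0.04, 0], -0.23, 0.5],
    [[-0.2, -0.04, 0], -0.23, 0.5],
    [[-0.2, -0.04, 0], -0.23, 0.5],
    [[-0.2, -0.04, 0], -0.23, 0.5],
    [[-0.2, -0.04, 0], -0.23, 0.5],
    [[-0.2, -0.04, 0], -0.23, 0.5],
    [[-0.2, -0.04, 0], -0.23, 0.5],
    [[0, 0, 0], 0, 0.5]
  ]
}}

```text
time: 7.45
tcp_pos: [0.564, 0.0261, 0.1031]
ee_rot: [-180.0, 0.0, 77.8]
force: [1.1, -0.8, 0.1]
width: 0.502
finger_force: 0.0
```

```bash
python3 - <<'E'
from h import *
f=grab_frame("side")[110:270,250:450][:,:,::-1]
g=grab_frame("top")[110:270,250:450][:,:,::-1]
cv2.imwrite("pics/s2.png",cv2.resize(np.hstack([f,g]),None,fx=2,fy=2))
E
```

```text
(no output)
```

View pics/s2.png

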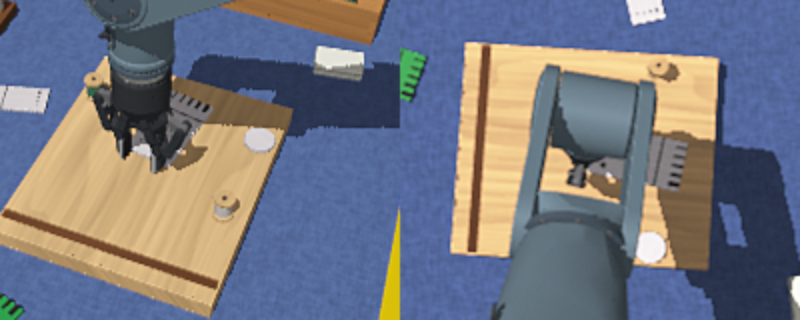

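The gauge slides and turns with the fingers. In the top half its line is at about (652,165) and still short of the edge at ~715. I'll continue.

Emit:
{"name": "move_arm", "arguments": {
  "commands": [
    [[-0.2, -0.04, 0], -0.22, 0.5],
    [[-0.2, -0.04, 0], -0.22, 0.5],
    [[-0.2, -0.04, 0], -0.22, 0.5],
    [[-0.2, -0.04, 0], -0.22, 0.5],
    [[-0.2, -0.04, 0], -0.22, 0.5],
    [[-0.2, -0.04, 0], -0.22, 0.5],
    [[-0.2, -0.04, 0], -0.22, 0.5],
    [[-0.2, -0.04, 0], -0.22, 0.5],
    [[-0.2, -0.04, 0], -0.22, 0.5],
    [[-0.2, -0.04, 0], -0.22, 0.5],
    [[0, 0, 0], 0, 0.5]
  ]
}}

```text
time: 8.47
tcp_pos: [0.5471, -0.022, 0.1031]
ee_rot: [-180.0, 0.0, 86.6]
force: [0.0, -0.1, 0.6]
width: 0.501
finger_force: 0.0
```

```bash
python3 - <<'E'
from h import *
g=grab_frame("top")
np.save("g.npy",g)
cv2.imwrite("pics/s3.png",cv2.resize(g[120:260,330:470][:,:,::-1],None,fx=4,fy=4,interpolation=0))
E
```

```text
(no output)
```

View pics/s3.png

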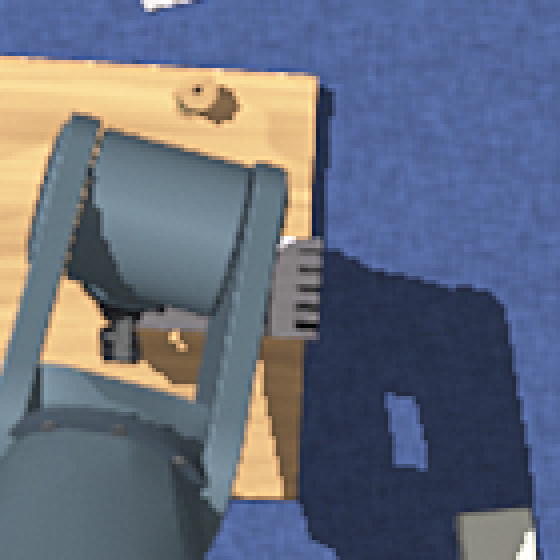

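The notched end is visible from (323,238) to (319,338) in the 4x crop, just past the board edge. I'll work out the remaining distance.

```bash
python3 - <<'E'
from h import *
c=get_calibration("top")
P=cast(c,np.array([[323,238],[319,338]])/4+[330-.5,120-.5],.036)[:,:2]*1000
a=np.radians(86.75);ux=np.array([np.cos(a),np.sin(a)]);uy=np.array([-ux[1],ux[0]])
d=P-[552.2,28.1];print(d@ux+180,d@uy)
E
```

```text
[-8.35693388 -9.05881747] [-34.21941472  35.92833995]
```

Emit:
{"name": "move_arm", "arguments": {
  "commands": [
    [[-0.15, 0, 0], 0, 0.5],
    [[-0.15, 0, 0], 0, 0.5],
    [[-0.15, 0, 0], 0, 0.5],
    [[-0.15, 0, 0], 0, 0.5],
    [[-0.15, 0, 0], 0, 0.5],
    [[-0.1, 0, 0], 0, 0.5],
    [[-0.05, 0, 0], 0, 0.5],
    [[0, 0, 0], 0, 0.5],
    [[0, 0, 0], 0, 0.5]
  ]
}}

```text
time: 9.27
tcp_pos: [0.546, -0.0436, 0.1032]
ee_rot: [180.0, 0.0, 86.5]
force: [1.2, 0.2, -0.0]
width: 0.498
finger_force: 0.0
```

```bash
python3 - <<'E'
from h import *
g=grab_frame("top")
cv2.imwrite("pics/s4.png",cv2.resize(g[140:240,370:470][:,:,::-1],None,fx=6,fy=6,interpolation=0))
E
```

```text
(no output)
```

View pics/s4.png

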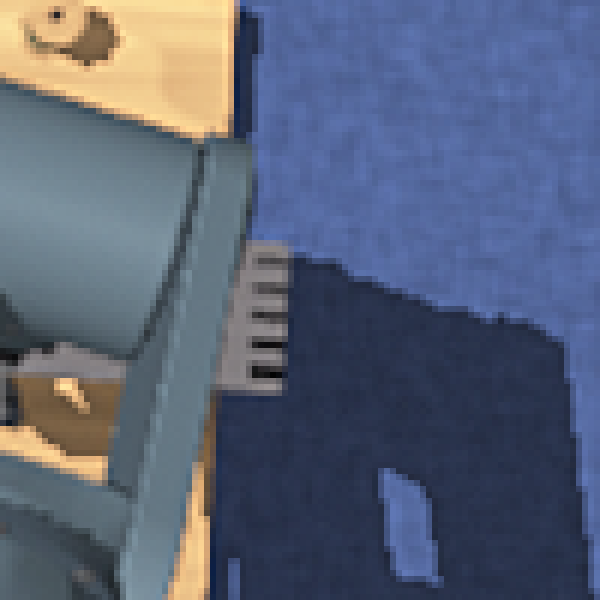

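Notched end at (292,240)–(286,393) in the 6x crop, so about 31 mm overhangs. I'll push 4 mm more, then back off and check.

Emit:
{"name": "move_arm", "arguments": {
  "commands": [
    [[-0.06, 0, 0], 0, 0.5],
    [[-0.05, 0, 0], 0, 0.5],
    [[-0.05, 0, 0], 0, 0.5],
    [[0, 0, 0], 0, 0.5],
    [[0, 0, 0], 0, 0.5],
    [[0.2, 0, 0], 0, 0.5],
    [[0.5, 0, 0], 0, 0.5],
    [[0.5, 0, 0], 0, 0.5],
    [[0, 0, -0.5], 0, 0.5],
    [[0, 0, -0.9], 0, 0.5],
    [[0, 0, -0.9], 0, 0.5],
    [[0, 0, -0.9], 0, 0.5]
  ]
}}

```text
time: 10.32
tcp_pos: [0.5474, -0.0166, 0.1847]
ee_rot: [-180.0, 0.0, 86.6]
force: [0.4, 0.9, 0.1]
width: 0.5
finger_force: 0.0
```

Emit:
{"name": "move_arm", "arguments": {
  "commands": [
    [[0.9, 0, -0.5], 0, 0.5],
    [[0.9, 0, -0.5], 0, 0.5],
    [[0.9, 0, 0], 0, 0.5],
    [[0.9, 0, 0], 0, 0.5],
    [[0.9, 0, 0], 0, 0.5],
    [[0.9, 0, 0], 0, 0.5],
    [[0.9, 0, 0], 0, 0.5],
    [[0.9, 0, 0], 0, 0.5],
    [[0.9, 0, 0], 0, 0.5],
    [[0.9, 0, 0], 0, 0.5],
    [[0, 0, 0], 0, 0.5],
    [[0, 0, 0], 0, 0.5]
  ]
}}

```text
time: 11.32
tcp_pos: [0.5608, 0.2085, 0.2089]
ee_rot: [180.0, 0.0, 86.7]
force: [-0.3, -0.5, 0.8]
width: 0.498
finger_force: 0.0
```

```bash
python3 - <<'E'
from h import *
f,B,G,b,g=measure("top",(265,120,440,255),(360,160,440,215))
r=rect(G);print(r)
a=np.radians(86.75);ux=np.array([np.cos(a),np.sin(a)]);uy=np.array([-ux[1],ux[0]])
d=r[0]-[552.2,28.1];print("line x",d@ux+150,"y",d@uy,"ang",r[2]-86.75)
cv2.imwrite("pics/t5.png",cv2.resize(f[110:270,250:450][:,:,::-1],None,fx=3.7,fy=3.7,interpolation=0))
E
```

```text
(array([ 541.6, -120.4]), array([129.5,  71.1]), 86.36)
line x 1.137893374061889 y 2.164072754746348 ang -0.39000000000000057
```

View pics/t5.png

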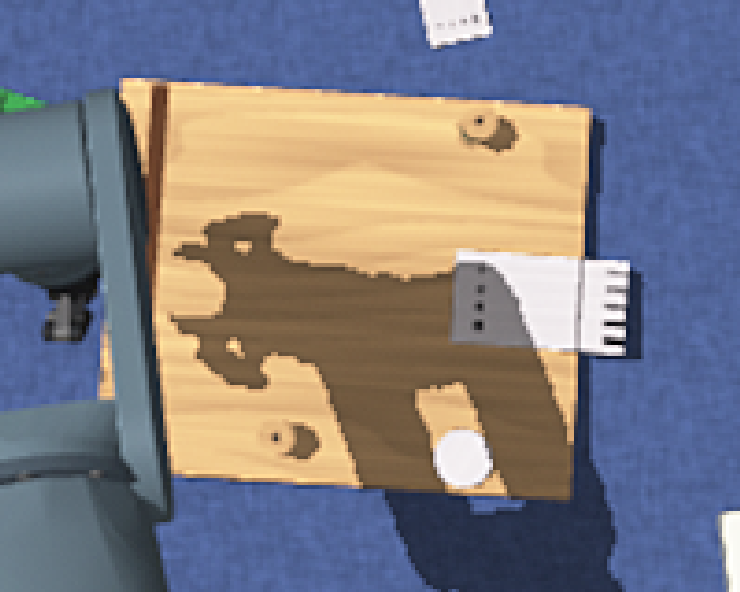

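The gauge is square to the edge, its scribed line at (581,305) lies on the edge, and the spools and weight haven't moved. Handing in.

```bash
python3 -c "from station import *; print(hand_in())"
```

```text
the job is handed in; nothing more can be done
None
```

I handed the job in with the gauge overhanging the -x edge: its scribed line measured about 1 mm from the edge and 0.4° off square, the spools and weight stayed put, and the arm was clear; the hand-in returned no verdict.

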